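# Turn an LED panel over in a rework frame

## Task

The LED panel in the rework frame has to be turned over for soldering its back. First raise the frame exactly three clicks on its ratchet column by the red lift handle, with the lock knob still tight, so that the panel clears the preheater; then loosen the lock knob, turn the panel right over about its long axis until the green copper side faces up and lies level, and tighten the lock knob again against its stop. Leave the steel weight, the LED bar and the flux jar where they are.

Things in the scene. Friction and masses are not known exactly. Their poses are not given: they have to be found in the camera images.
- station: Rework station, fixed to the bench: grey base 180 (x) x 330 (y) x 14 mm with preheater, ratchet column and turning frame. Origin: centre of its underside, on the bench; y along the panel's long axis, x across it, z up. In its frame: guide tube and column at x = 0, y = -100 mm; pivot axis along y at x = 0; lift handle at the -y end, panel on the +y side of the column.
- heater_top (a point): Centre of the preheater's white plate (cold; no part of the work), 85 mm above the bench at station x = 0, y = +50 mm, under the panel. Its dark housing is 130 (x) x 190 (y) mm. The frame's edge strikes it before standing upright, until the column is raised three clicks.
- head (a point): Centre of the aluminium head block, 56 (x) x 50 (y) x 56 (z) mm, on top of the ratchet column, on the pivot axis: 115 mm above the bench at lift 0, 160 mm on the third click. It carries the knob on top, the handle to -y and the frame to +y. The column slides up out of a steel guide tube 46 mm square, 78 mm high; the steel pawl with red thumb tab on the tube's +x side is left alone.
- lift (a joint): Rise of the ratchet column, m: 0 at the start, top stop 0.066. A spring pawl clicks under a tooth every 15 mm, each click coming about 1 mm above 0.015, 0.030, 0.045 and 0.060; let go, the column sinks to rest on the last tooth clicked (within 1 mm of these values) and cannot go lower. About 0.8 kg with all it carries: lifting takes 9 to 14 N straight up.
- lift_handle (a point): Centre of the red lift handle: a level round bar, 22 mm in diameter, 80 mm long, along the station's y, sticking out of the head block towards -y. Point on its axis at station x = 0, y = -195 mm, at the height of the pivot axis; rises with the column. The grip spans y = -153 to -233 mm, free on both sides.
- frame (a joint): Turn of frame and panel about the long axis, rad: 0 = level, LED side up (starts within 0.2 of it); grows as the edge on the station's -x side goes down and the +x edge comes up and over; +pi or -pi = turned over, level, copper side up. Stops at +-3.6. Knob loose: turns with 0.08 N m of drag (2 N at an edge) and stays where left. Knob tight: held beyond 1 N m.
- panel (a point): Centre of panel and frame, on the pivot axis (station y = +50 mm); y along the axis, z out of the LED side. Frame: aluminium bars 12 mm wide and thick (6 mm each side of the axis plane), outside 124 mm across by 210 mm along y. Panel: 100 x 186 x 3 mm, recessed 4 mm below the bars on both sides, one side white with yellow LEDs, the other dark green with copper strips. A 54 mm steel disc joins it to the head.
- lock (a joint): Turn of the lock knob, rad, clockwise seen from above: 0 = loose stop, 1.5 = tight stop. The brake grips the pivot from 1.0 on. Starts tight (1.4 to 1.5). Stays where it is left; takes about 0.2 N m, up to 0.3 N m at the end of tightening.
- knob_grip (a point): Centre of the lock knob's black bar grip, on the knob's vertical axis on top of the head (station x = 0, y = -100 mm), 54 mm above the pivot axis; rises with the column. Bar 64 mm long, 15 mm wide, 26 mm high, its underside 13 mm above the head block. At 0 the bar lies along the station's x, at 1.5 nearly along its y. A white mark on one end's top.
- weight_center (a point): Bystander: a plain round steel weight, 64 mm in diameter, 28 mm high, on the bench beyond the frame's free end. Point at its centre.
- led_bar_center (a point): Bystander: an aluminium channel with a strip of LEDs, 200 x 18 x 11 mm, lying on the bench on the +x side of the station. Point at its centre, 5 mm up; long axis along its y.
- flux_jar_center (a point): Bystander: a white jar with a blue cap, 68 mm in diameter, 70 mm high, on the bench on the +x side, level with the lift handle. Point at its centre.

How it is judged:
On the way, in this order (a step that is already met when the one before it is completed fails the run):
1. The frame stands on the third click, with the knob still tight (value of joint lift between 0.042 and 0.05 m and value of joint lock above 1.2 rad), for 0.2 s.
2. The lock knob is loosened (value of joint lift between 0.042 and 0.05 m and value of joint lock below 0.95 rad), for 0.1 s.
3. The panel is turned over, copper side up and level (value of joint lift between 0.042 and 0.05 m and angle between panel's own z axis and vertical above 3.0216 rad), for 0.2 s.
At the end, for the whole second after the job is handed in: The column rests on its third click (joint lift 42 to 50 mm), the panel is turned over with its copper side up and level within 0.12 rad (7 degrees) and at rest, and the lock knob is tight (joint lock above 1.3) (all of step 3 and value of joint lock above 1.3 rad and velocity of joint frame between -0.05 and 0.05 rad/s); the robot touches nothing.
It fails at once if The steel weight is moved by more than 20 mm (distance of weight_center from where it was at the start of the episode above 0.02 m).
It fails at once if The LED bar is moved by more than 20 mm (distance of led_bar_center from where it was at the start of the episode above 0.02 m).
It fails at once if The flux jar is moved by more than 20 mm (distance of flux_jar_center from where it was at the start of the episode above 0.02 m).
It also fails if it takes over 72 s, if anything falls off the work surface, if the arm or the gripper's body presses on something with over 40 N, if the wrist force passes 120 N, or if a joint passes its speed limit or range.

## Robot

A 6-joint arm with a two-finger parallel gripper is mounted at the origin on the work surface. World frame = base frame: x ahead of the robot, y to its left, z up, the work surface at z = 0. Lengths are in m, angles in rad, forces in N, time in s.
With the tool pointing down it reaches from about 0.35 to 0.775 m from the base axis. Payload 5.5 kg.
Tool frame: the origin (TCP) lies at the very end of the fingers, on their centre line; the grasp point (between the pads) lies 19 mm behind it (grip_point_offset is the distance from the TCP to the grasp point, in m); z points along the fingers, y is the direction in which the jaws open and shut (so a half turn about z gives the same grasp; the last joint's range is limited). The gripper opens to 85 mm and grips with 20 to 120 N. Pads are 22 mm wide; open, the fingers measure 114 mm over their backs; the gripper's body (76 mm by 85 mm) begins 54 mm behind the grasp point. The pads swing forward as they close: fully open they stand 13 mm farther back than shut.
Start: joints at [1.117, 0.313, 0.046, 1.304, 0, 1.431], TCP at [0.178, 0.547, 0.231] pointing down, gripper open.
Joint ranges: [-2.76, 2.76], [-0.86, 1.69], [-1.03, 1.26], [-2.2, 2.34], [-1.47, 1.5], [-3.14, 3.14]. Speed limits (rad/s): [2.57, 2.57, 3.14, 3.14, 3.14, 3.14].

## Interface

Orientations are given as a unit quaternion [w, x, y, z].
In Python, from workcell import * gives the robot as it stands.
- The arm moves only by the shell command python3 -m crank 'ROWS' [OPENING] [FORCE]. ROWS is a JSON object of lists of equal length, an entry for each row: "travel": the shift along the tool's x, y, z in units of 40 mm (1.0 is 40 mm), a list of three; "turn": the turn about the tool's z in rad. In form: {"travel": [[x, y, z], ...], "turn": [turn, ...]}. A call has 1 to 5 rows; each row is the pose to reach, as a shift and turn from the pose commanded when the call began, along the tool's axes at that moment; what a row does not reach only later rows make up. A row lasts 1/12 s, in which the tool goes at most 41.7 mm and 7.16 degrees, less where a joint would pass 70% of its speed; a pose out of reach is approached as far as the arm can. A call with a gripper value outside its range is refused whole. OPENING is the finger opening in mm, from 0 to 85.4, set as the call begins (- or left out, the last holds). The fingers move at their own pace and stop on an object; FORCE is the grip in N (left out, the last holds). Time passes only in rows, so rows that repeat a pose let the fingers close. It gives the time, the measured TCP pose, the force and the opening at its end, in the units of the state.
- get_state(): the state, without advancing time (a new reading comes with each control period).
- read_camera(name): name is "scene" or "top"; returns a dict with "image" (480x640x3 uint8, red, green, blue), "K" (3x3 intrinsics, pixels), "R" (3x3) and "t" (3): a world point X has camera coordinates R X + t. Camera axes: x right, y down, z forward; pixel columns grow to the right and rows downward; lengths in m; the calibration is good to about 2 mm. A picture is of the moment at which its call begins. There is no depth.
- hand_in(): hands the job in, once; it reports no verdict.
The state is a dict: "clock": time; "joint_pos": joint angles; "qvel": joint speeds; "tau": joint torques, N m; "tcp_pos": TCP position; "orientation": TCP orientation; "wrist_force": force on the tool from outside, world axes, zero at the start; "ft_torque": the same for the moment, N m; "finger_gap": finger opening in m.
Only numpy, scipy, OpenCV 4.12 (cv2) and the standard library are available. Lean on these libraries where they do the work, as an engineer would, in place of code of your own. Each camera call takes 0.05 s, during which the arm holds its last target. There are 200 camera calls.

## Working session

There is one attempt and no reset: what is moved stays moved. The work goes in short steps, Python scripts to look and compute and a shell command to move; the robot and the scene stay as the last step left them, time stands still between calls to the robot, and variables do not carry over. Pictures are saved under pics/ and viewed, about 8 in all and at most 12, crops included, and the job is handed in when it is done.

```bash
ls; mkdir -p pics; python3 - <<'E'
from workcell import *
import cv2,json
s=get_state();print(s)
for n in("scene","top"):
    c=read_camera(n);cv2.imwrite(f"pics/{n}0.png",c["image"][:,:,::-1]);print(n,c["K"],c["R"],c["t"])
E
```

```text
pics
{'clock': 0.0, 'joint_pos': array([1.11739982e+00, 3.13996035e-01, 4.49710529e-02, 1.30360808e+00,
       1.15309634e-05, 1.43122220e+00]), 'qvel': array([ 1.01860700e-03,  1.11206277e-04,  1.96307625e-04, -1.23378596e-03,
       -2.24256976e-03, -5.43089184e-05]), 'tau': array([ 9.59359350e-04, -4.80628717e+01,  2.98533046e+01,  1.92941894e-02,
       -2.71484387e-04, -4.83067112e-06]), 'tcp_pos': array([0.17726311, 0.54644983, 0.23040812]), 'orientation': array([-2.73825421e-04,  1.56268033e-01,  9.87714259e-01, -8.76616002e-04]), 'wrist_force': array([-0.19092512,  0.36859755, -0.07431266]), 'ft_torque': array([ 0.03114735,  0.0225151 , -0.04123715]), 'finger_gap': 0.08557139197528386}
scene [[512.08323518   0.         313.45047271]
 [  0.         512.08323518 234.67640538]
 [  0.           0.           1.        ]] [[ 0.04727655  0.99883924 -0.00922497]
 [ 0.80674807 -0.04362702 -0.58928282]
 [-0.58900126  0.02041703 -0.80787416]] [-0.10663995 -0.42736552  1.28419357]
top [[468.43199336   0.         319.95896062]
 [  0.         468.43199336 237.62315811]
 [  0.           0.           1.        ]] [[ 0.03020583 -0.99902581  0.03217196]
 [-0.98750247 -0.03480745 -0.15371178]
 [ 0.15468186 -0.0271269  -0.98759185]] [0.04205948 0.6441271  0.90443409]
```

View pics/scene0.png

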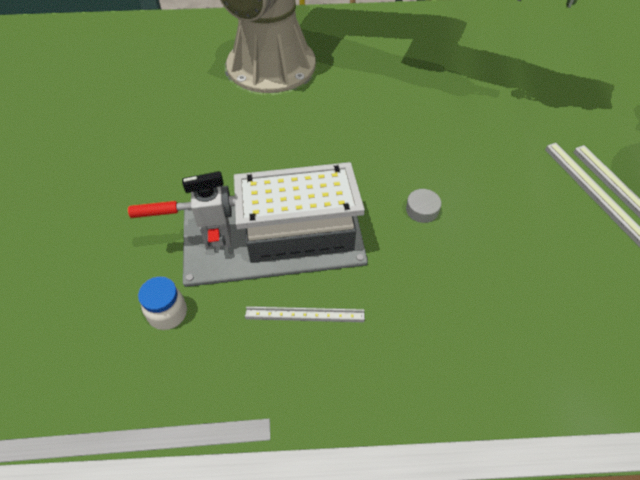

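View pics/top0.png

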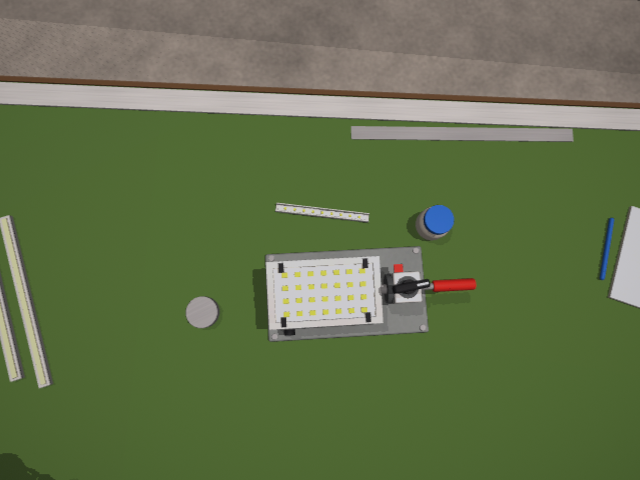

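The scene view has the red handle from (131,211) to (176,208), the knob at about (203,182), the frame corners at (235,173), (357,166), (360,213) and (240,222), and the jar at (160,295). The top view has the handle from (433,285) to (475,284), the knob at about (410,286), and the base screws at (416,250), (270,258), (423,328) and (274,337).

```bash
cat > h.py <<'E'
from workcell import *
import cv2, numpy as np
from scipy.spatial.transform import Rotation as Ro
def cams(): return {n:read_camera(n) for n in("scene","top")}
def tri(c,ps,pt):
    P=[c[n]["K"]@np.c_[c[n]["R"],c[n]["t"]] for n in("scene","top")]
    X=cv2.triangulatePoints(P[0],P[1],np.array(ps,float).reshape(2,1),np.array(pt,float).reshape(2,1)).ravel()
    return X[:3]/X[3]
def proj(c,n,X):
    q=c[n]["K"]@(c[n]["R"]@np.array(X)+c[n]["t"]); return q[:2]/q[2]
def ray(c,n,p,z):
    d=np.linalg.inv(c[n]["K"])@[p[0],p[1],1]; d=c[n]["R"].T@d; o=-c[n]["R"].T@c[n]["t"]
    return o+d*(z-o[2])/d[2]
def st():
    s=get_state(); R=Ro.from_quat(np.roll(s["orientation"],-1)).as_matrix(); return s,s["tcp_pos"],R
def shift(target,R=None,p=None):
    s,p0,R0=st(); return (R0.T@(np.array(target)-p0))/0.04
E
python3 - <<'E'
from h import *
np.set_printoptions(precision=4,suppress=True)
c=cams()
D={"h_tip":((131,211),(475,284)),"h_in":((177,208),(433,285)),"knobA":((186,185),(428,283)),"knobB":((220,179),(393,289)),
"fc_nl":((235,174),(382,324)),"fc_fl":((241,222),(379,257)),"fc_nr":((356,166),(272,329)),"fc_fr":((360,213),(266,262)),"jarcap":((158,293),(439,219))}
for k,v in D.items(): 
    X=tri(c,*v);print(k,X,proj(c,"scene",X)-v[0])
print("screws");
for p in((416,250),(270,258),(423,328),(274,337)):print(ray(c,"top",p,.016))
for p in((190,277),(360,257)):print(ray(c,"scene",p,.016))
print("w",ray(c,"top",(202,312),.028),ray(c,"scene",(424,200),.028));print("led",ray(c,"top",(277,208),.01),ray(c,"top",(369,217),.01))
for n in c:
    h=cv2.cvtColor(c[n]["image"],cv2.COLOR_RGB2HSV)
    m=(((h[...,0]<8)|(h[...,0]>172))&(h[...,1]>180)&(h[...,2]>80)).astype(np.uint8)
    k,l,s,ce=cv2.connectedComponentsWithStats(m)
    for i in range(1,k):
        if s[i,4]>30:print(n,s[i],ce[i])
E
python3 - <<'E'
import cv2,numpy as np
a=cv2.imread('pics/scene0.png')[140:270,120:370];b=cv2.imread('pics/top0.png')[230:350,250:490]
a=cv2.resize(a,(750,390),interpolation=3);b=cv2.resize(b,(400,200),interpolation=3)
o=np.zeros((592,750,3),np.uint8);o[:390]=a;o[392:,:400]=b;cv2.imwrite('pics/crop1.png',o)
E
```

```text
h_tip [ 0.5535 -0.2267  0.1171] [-1.1803 -0.1362]
h_in [ 0.5495 -0.1495  0.1147] [-0.3528 -0.0289]
knobA [ 0.5491 -0.1238  0.171 ] [-1.1315 -0.093 ]
knobB [ 0.5371 -0.067   0.1681] [1.1527 0.0531]
fc_nl [ 0.4746 -0.0549  0.1121] [-0.1023 -0.0046]
fc_fl [ 0.5971 -0.041   0.1303] [-2.2419 -0.1181]
fc_nr [0.4602 0.1565 0.1051] [-3.7982  0.0207]
fc_fr [0.5816 0.1605 0.1202] [ 1.7996 -0.0826]
jarcap [ 0.686  -0.1754  0.0682] [-0.3833 -0.034 ]
screws
[ 0.6283 -0.1415  0.016 ]
[0.6009 0.1651 0.016 ]
[ 0.4667 -0.1558  0.016 ]
[0.4399 0.1495 0.016 ]
[ 0.626  -0.1399  0.016 ]
[0.6    0.1623 0.016 ]
w [0.4857 0.2956 0.028 ] [0.4837 0.2965 0.028 ]
led [0.7093 0.1557 0.01  ] [ 0.6969 -0.0417  0.01  ]
scene [128 201  49  16 537] [152.1229 208.9926]
scene [208 229  11  13 119] [213.2101 234.7227]
top [394 265   8   7  53] [397.6981 267.8868]
top [433 279  43  13 464] [453.8341 284.625 ]
```

View pics/crop1.png

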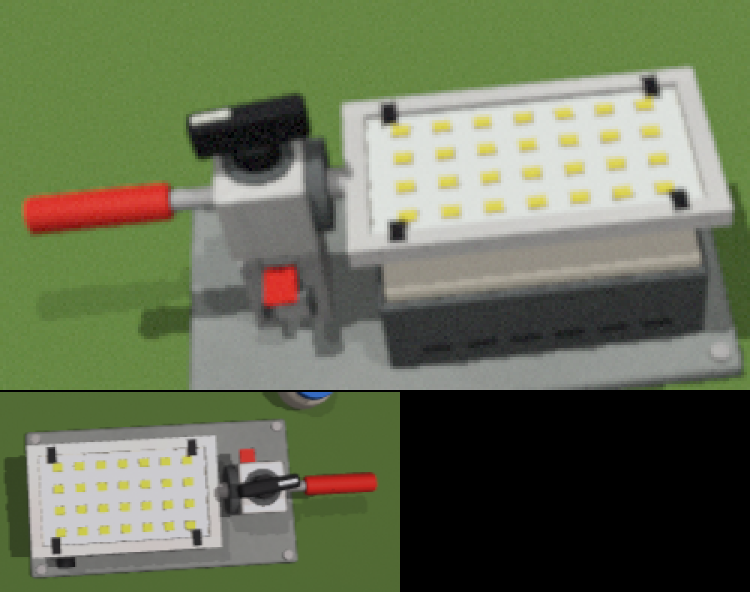

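Station fit: centre (0.534, 0.004), yaw about 0.088. Handle centre (0.551, -0.190, 0.115), knob (0.543, -0.095, 0.169). The frame starts at roughly +0.13. First I turn the tool so that tool x is station y and tool y is station x.

```bash
python3 -m crank '{"travel":[[0,0,0],[0,0,0],[0,0,0],[0,0,0],[0,0,0]],"turn":[0.12,0.24,0.36,0.48,0.6]}' 85
python3 -m crank '{"travel":[[0,0,0],[0,0,0],[0,0,0],[0,0,0],[0,0,0]],"turn":[0.12,0.24,0.36,0.48,0.57]}'
cat >> h.py <<'E'
np.set_printoptions(precision=3,suppress=True)
YAW=0.088; C0=np.array([.534,.0043]); Rz=np.array([[np.cos(YAW),-np.sin(YAW)],[np.sin(YAW),np.cos(YAW)]])
def rep():
    s,p,R=st(); q=Rz.T@(p[:2]-C0)
    print("t %.2f station xy(mm) %s z %.1f  head(tool y) %.3f j %s F %s gap %.1f"%(s["clock"],q*1e3,p[2]*1e3,np.arctan2(R[1,1],R[0,1]),s["joint_pos"],s["wrist_force"],s["finger_gap"]*1e3))
if __name__=="__main__": rep()
E
python3 h.py; python3 -c "
from h import *
print(shift([.5512,-.190,.23]))"
```

```text
clock: 0.62
tcp_pos: [0.1774, 0.5468, 0.2311]
orientation: [-0.0, 0.444, 0.896, -0.0]
wrist_force: [-0.0, -0.4, 0.6]
finger_gap: 0.0851
clock: 1.03
tcp_pos: [0.1775, 0.5468, 0.2311]
orientation: [0.0, 0.678, 0.735, -0.0]
wrist_force: [-0.4, -0.8, 0.1]
finger_gap: 0.0851
t 1.03 station xy(mm) [-307.491  571.733] z 231.1  head(tool y) 0.081 j [1.117 0.313 0.046 1.304 0.    2.607] F [-0.403 -0.776  0.097] gap 85.1
[-19.117   7.819   0.032]
```

```bash
for i in 1 2 3 4; do python3 -m crank '{"travel":[[-0.95,0.39,-0.1],[-1.9,0.78,-0.15],[-2.85,1.17,-0.15],[-3.8,1.56,-0.15],[-4.75,1.95,-0.15]],"turn":[0,0,0,0,0]}' >/dev/null; done; python3 -m crank '{"travel":[[0,0,0],[0,0,0]],"turn":[0,0]}' >/dev/null; python3 h.py;python3 -c "
from h import *
print(shift([.5512,-.190,.115-.019]))"
```

```text
t 2.87 station xy(mm) [   3.85  -190.509] z 253.7  head(tool y) 0.084 j [-0.46   0.33   0.124  1.367  0.     1.028] F [-1.43   1.144 -0.997] gap 85.2
[-0.119 -0.087  3.942]
```

```bash
python3 -m crank '{"travel":[[-0.1,-0.09,0.9],[-0.1,-0.09,1.8],[-0.1,-0.09,2.7],[-0.1,-0.09,3.5],[-0.1,-0.09,3.95]],"turn":[0,0,0,0,0]}' >/dev/null; python3 -m crank '{"travel":[[0,0,0],[0,0,0]],"turn":[0,0]}' >/dev/null; python3 h.py
python3 - <<'E'
from h import *
c=cams()
a=c["scene"]["image"][110:290,90:370,::-1];b=c["top"]["image"][200:380,240:500,::-1]
cv2.imwrite("pics/g1.png",np.vstack([cv2.resize(a,(560,360)),cv2.resize(b,(560,388))])[:600] if 0 else np.hstack([cv2.resize(a,(400,257)),cv2.resize(b,(371,257))]))
E
```

```text
t 3.45 station xy(mm) [  -0.768 -190.741] z 97.0  head(tool y) 0.088 j [-0.464  0.398 -0.17   1.005  0.     1.018] F [ 0.494 -0.54   1.155] gap 85.2
```

View pics/g1.png

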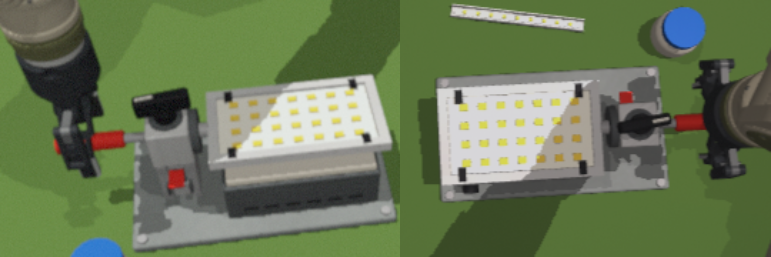

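The fingers straddle the handle: scene crop about (80,145), top crop about (720,120). Now I close on it.

```bash
python3 -m crank '{"travel":[[0,0,0],[0,0,0],[0,0,0],[0,0,0],[0,0,0]],"turn":[0,0,0,0,0]}' 12 70 >/dev/null; python3 -m crank '{"travel":[[0,0,0],[0,0,0],[0,0,0],[0,0,0],[0,0,0]],"turn":[0,0,0,0,0]}' >/dev/null;  python3 h.py
```

```text
t 4.38 station xy(mm) [  -0.616 -192.601] z 98.0  head(tool y) 0.087 j [-0.466  0.398 -0.168  1.006 -0.001  1.018] F [-3.047 -0.634  5.797] gap 20.1
```

```bash
python3 -m crank '{"travel":[[0,0,-0.15],[0,0,-0.35],[0,0,-0.55],[0,0,-0.75],[0,0,-0.9]],"turn":[0,0,0,0,0]}' >/dev/null;python3 h.py; python3 -m crank '{"travel":[[0,0,-0.15],[0,0,-0.28],[0,0,-0.36],[0,0,-0.36],[0,0,-0.36]],"turn":[0,0,0,0,0]}' >/dev/null;  python3 h.py
cat > look.py <<'E'
from h import *
import sys
c=cams()
a=c["scene"]["image"][90:290,90:400,::-1];b=c["top"]["image"][190:380,230:500,::-1]
cv2.imwrite(sys.argv[1],np.hstack([cv2.resize(a,(434,280)),cv2.resize(b,(366,258)) if 0 else cv2.resize(b,(366,280))]))
ce={}
for n in c:
    h=cv2.cvtColor(c[n]["image"],cv2.COLOR_RGB2HSV)
    m=(((h[...,0]<8)|(h[...,0]>172))&(h[...,1]>180)&(h[...,2]>80)).astype(np.uint8)
    k,l,s,q=cv2.connectedComponentsWithStats(m)
    for i in range(1,k):
        if s[i,4]>30:print(n,s[i],q[i])
E
python3 look.py pics/l1.png
```

```text
t 4.80 station xy(mm) [  -0.749 -192.519] z 132.6  head(tool y) 0.086 j [-0.466  0.373 -0.114  1.086 -0.001  1.018] F [  0.554  -4.699 -15.763] gap 19.8
t 5.22 station xy(mm) [  -0.667 -192.557] z 148.3  head(tool y) 0.087 j [-0.466  0.362 -0.09   1.119 -0.001  1.018] F [-3.514 -5.005 -7.859] gap 20.0
scene [148 182  22  13 219] [159.279 187.68 ]
scene [119 189  10   9  49] [122.429 194.082]
scene [208 230  11  14 131] [213.214 236.351]
top [394 263   8   8  54] [397.556 266.5  ]
top [440 278  24  13 245] [451.784 283.633]
```

```bash
python3 -m crank '{"travel":[[0,0,0.03],[0,0,0.06],[0,0,0.09],[0,0,0.1],[0,0,0.1]],"turn":[0,0,0,0,0]}' >/dev/null;  python3 h.py; python3 -m crank '{"travel":[[0,0,0.02],[0,0,0.04],[0,0,0.05],[0,0,0.05]],"turn":[0,0,0,0]}' >/dev/null;  python3 h.py
```

```text
t 5.73 station xy(mm) [  -0.611 -192.571] z 144.5  head(tool y) 0.087 j [-0.466  0.364 -0.097  1.11  -0.001  1.018] F [-3.493 -4.747 -6.492] gap 19.9
t 6.07 station xy(mm) [  -0.619 -192.576] z 142.8  head(tool y) 0.087 j [-0.466  0.365 -0.1    1.106 -0.001  1.018] F [-3.93  -3.949 -5.923] gap 20.4
```

```bash
python3 -m crank '{"travel":[[0,0,0.03],[0,0,0.05],[0,0,0.05],[0,0,0.05]],"turn":[0,0,0,0]}' >/dev/null;  python3 h.py;  python3 -m crank '{"travel":[[0,0,0.02],[0,0,0.04],[0,0,0.04],[0,0,0.04]],"turn":[0,0,0,0]}' >/dev/null;  python3 h.py;
```

```text
t 6.40 station xy(mm) [  -0.542 -192.603] z 142.4  head(tool y) 0.087 j [-0.466  0.364 -0.102  1.103 -0.001  1.018] F [-6.967 -2.474  3.841] gap 19.8
t 6.73 station xy(mm) [  -0.462 -192.649] z 142.2  head(tool y) 0.087 j [-0.466  0.364 -0.104  1.101 -0.001  1.018] F [-8.984 -1.394 11.069] gap 19.8
```

Third click is engaged: the column rests at a rise of about 44.5 mm and takes load when lowered further. I release and go above the knob.

```bash
python3 -m crank '{"travel":[[0,0,-0.05],[0,0,-0.05],[0,0,-0.05],[0,0,-0.05],[0,0,-0.05]],"turn":[0,0,0,0,0]}' 85 >/dev/null;python3 h.py; python3 -m crank '{"travel":[[0,0,-0.5],[0,0,-1.3],[0,0,-2.2],[0,0,-3],[0,0,-3.1]],"turn":[0,0,0,0,0]}' >/dev/null
python3 -m crank '{"travel":[[0.8,0,0],[1.6,0,0],[2.3,0.01,0],[2.3,0.01,0],[2.3,0.01,0]],"turn":[-0.06,-0.12,-0.12,-0.12,-0.12]}' >/dev/null;  python3 h.py; python3 look.py pics/l2.png
```

```text
t 7.15 station xy(mm) [   0.736 -192.225] z 140.5  head(tool y) 0.087 j [-0.465  0.368 -0.103  1.1    0.001  1.018] F [ 0.404 -0.122 -0.485] gap 79.0
t 7.98 station xy(mm) [  0.814 -99.011] z 264.0  head(tool y) 0.210 j [-0.317  0.261  0.054  1.364  0.     1.044] F [-0.596  0.012  0.669] gap 85.3
scene [120 184  51  17 608] [144.859 191.646]
scene [208 229  11  13 119] [213.235 234.714]
top [394 265   8   6  42] [397.476 267.167]
```

View pics/l2.png

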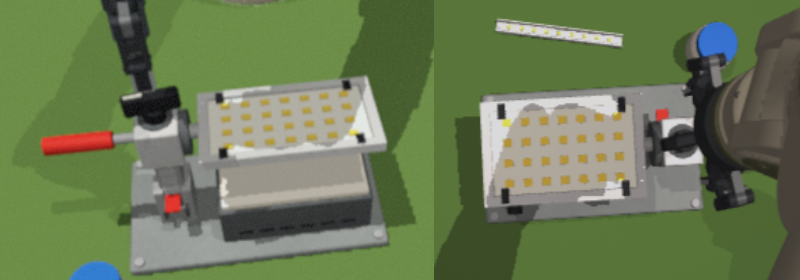

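```bash
python3 - <<'E'
from h import *
c=cams()
for r in(.030,.045,.060):
    print(r,proj(c,"scene",[.5512,-.190,.115+r]),proj(c,"scene",[.5428,-.0953,.180+r]))
E
python3 -m crank '{"travel":[[0,0,0.4],[0,0,0.8],[0,0,1.2],[0,0,1.5],[0,0,1.6]],"turn":[0,0,0,0,0]}' >/dev/null
python3 -m crank '{"travel":[[0,0,0],[0,0,0],[0,0,0],[0,0,0],[0,0,0]],"turn":[0,0,0,0,0]}' 5 40 >/dev/null
python3 -m crank '{"travel":[[0,0,0],[0,0,0],[0,0,0],[0,0,0],[0,0,0]],"turn":[0,0,0,0,0]}' >/dev/null;python3 h.py
```

```text
0.03 [147.524 198.13 ] [198.422 164.244]
0.045 [145.005 192.117] [196.546 157.353]
0.06 [142.411 185.925] [194.61  150.245]
t 9.43 station xy(mm) [  -0.435 -100.918] z 201.2  head(tool y) 0.207 j [-0.32   0.278 -0.077  1.217 -0.002  1.044] F [-5.253 -1.175  6.635] gap 22.6
```

```bash

python3 -m crank '{"travel":[[0,0,0],[0,0,0],[0,0,0],[0,0,0],[0,0,0]],"turn":[0,0,0,0,0]}' >/dev/null;python3 h.py;python3 look.py pics/l3.png
```

```text
t 9.85 station xy(mm) [  -0.439 -100.901] z 201.2  head(tool y) 0.207 j [-0.32   0.278 -0.077  1.217 -0.002  1.044] F [-5.158 -1.332  5.91 ] gap 22.5
scene [120 184  51  16 605] [144.873 191.691]
scene [208 229  11  13 118] [213.28  234.669]
top [394 265   8   6  42] [397.476 267.167]
```

View pics/l3.png

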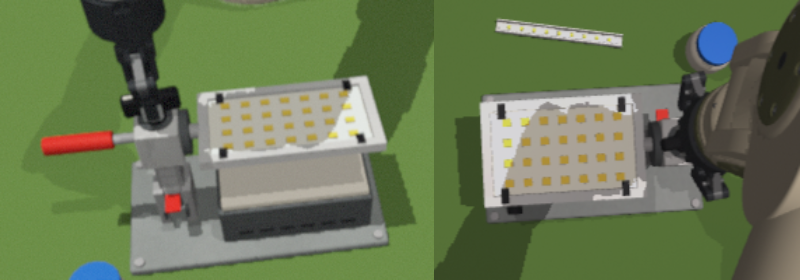

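```bash

python3 -m crank '{"travel":[[0,0,0],[0,0,0],[0,0,0],[0,0,0]],"turn":[-0.06,-0.12,-0.18,-0.24]}' - 60 >/dev/null;python3 h.py;python3 -c "
from h import *
print(get_state()['ft_torque'])"
python3 -m crank '{"travel":[[0,0,0],[0,0,0],[0,0,0],[0,0,0],[0,0,0]],"turn":[-0.06,-0.12,-0.18,-0.24,-0.24]}' >/dev/null;python3 h.py;python3 -c "
from h import *
print(get_state()['ft_torque'])"
```

```text
t 10.28 station xy(mm) [  -0.266 -100.885] z 201.4  head(tool y) 0.449 j [-0.32   0.277 -0.077  1.217 -0.002  0.801] F [-4.09 -1.14  6.39] gap 21.3
[-0.327  1.167 -0.157]
t 10.70 station xy(mm) [  -0.16  -100.818] z 201.4  head(tool y) 0.689 j [-0.32   0.277 -0.077  1.217 -0.002  0.562] F [-4.162 -0.951  4.508] gap 20.7
[-0.311  1.096 -0.022]
```

```bash

for i in 1 2; do python3 -m crank '{"travel":[[0,0,0],[0,0,0],[0,0,0],[0,0,0],[0,0,0]],"turn":[-0.08,-0.16,-0.24,-0.32,-0.36]}' >/dev/null;python3 h.py;python3 -c "
from h import *
print(get_state()['ft_torque'])"; done
python3 - <<'E'
from h import *
c=cams()
a=c["scene"]["image"][120:220,140:270,::-1]
cv2.imwrite("pics/k1.png",cv2.resize(a,(520,400),interpolation=3))
E
```

```text
t 11.12 station xy(mm) [   0.014 -100.683] z 201.4  head(tool y) 1.050 j [-0.32   0.277 -0.076  1.217 -0.001  0.201] F [-4.024 -0.829  6.144] gap 21.2
[-0.211  0.954 -0.11 ]
t 11.53 station xy(mm) [   0.119 -100.517] z 201.4  head(tool y) 1.410 j [-0.32   0.277 -0.076  1.217 -0.001 -0.159] F [-3.068  0.004  5.724] gap 21.1
[-0.14   0.858 -0.209]
```

View pics/k1.png

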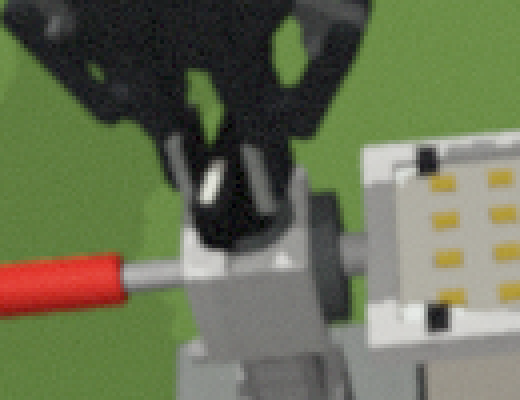

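The knob has followed: the white-marked end now points at the viewer, at about (210,180) in the crop, and the turn was 1.2 rad. I release, rise, turn back, and close the fingers to go over the frame's free end.

```bash
python3 -m crank '{"travel":[[0,0,0],[0,0,0],[0,0,0],[0,0,0],[0,0,0]],"turn":[0,0,0,0,0]}' 85 >/dev/null; python3 -m crank '{"travel":[[0,0,-0.5],[0,0,-1.3],[0,0,-2.2],[0,0,-2.4],[0,0,-2.4]],"turn":[0,0,0,0,0]}' >/dev/null
for i in 1 2; do python3 -m crank '{"travel":[[0,0,0],[0,0,0],[0,0,0],[0,0,0],[0,0,0]],"turn":[0.12,0.24,0.36,0.48,0.6]}' 0 >/dev/null; done
python3 -m crank '{"travel":[[0,0,0],[0,0,0]],"turn":[0.12,0.12]}' >/dev/null;python3 h.py
for i in 1 2; do python3 -m crank '{"travel":[[0.8,-0.2,0],[1.6,-0.4,0],[2.4,-0.6,0],[3.12,-0.78,0],[3.12,-0.78,0]],"turn":[0,0,0,0,0]}' >/dev/null; done;python3 h.py
python3 - <<'E'
from h import *
c=cams()
a=c["scene"]["image"][90:290,100:420,::-1]
cv2.imwrite("pics/f1.png",cv2.resize(a,(640,400),interpolation=3))
E
```

```text
t 13.47 station xy(mm) [   0.171 -100.165] z 294.2  head(tool y) 0.084 j [-0.32   0.26   0.127  1.44   0.     1.167] F [ 0.284 -0.063 -0.47 ] gap -0.1
t 14.30 station xy(mm) [-63.105 152.764] z 295.3  head(tool y) 0.095 j [ 0.151  0.121 -0.042  1.409  0.002  1.627] F [-0.497  0.395 -0.732] gap 0.1
```

View pics/f1.png

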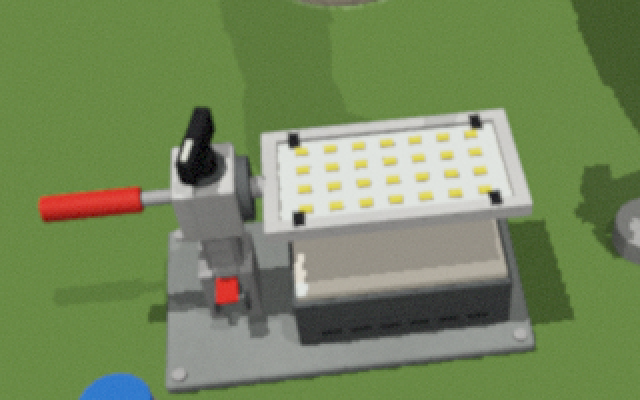

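Knob is loose (about 0.4 rad, white end toward the viewer), and the frame is level enough with the fingers clear above its free end. Now I press the -x edge down.

```bash
python3 -m crank '{"travel":[[0,0,0.6],[0,0,1.3],[0,0,2],[0,0,2.5],[0,0,2.6]],"turn":[0,0,0,0,0]}' >/dev/null;python3 h.py
python3 -m crank '{"travel":[[0,0,0.3],[0,0.02,0.6],[0,0.03,0.8],[0,0.04,1.05],[0,0.06,1.28]],"turn":[0,0,0,0,0]}' >/dev/null;python3 h.py
python3 -m crank '{"travel":[[0,0.08,0.14],[0,0.16,0.27],[0,0.27,0.41],[0,0.38,0.55],[0,0.44,0.67]],"turn":[0,0,0,0,0]}' >/dev/null;python3 h.py
python3 - <<'E'
from h import *
c=cams()
a=c["scene"]["image"][70:290,100:440,::-1]
cv2.imwrite("pics/f2.png",cv2.resize(a,(618,400),interpolation=3))
E
```

```text
t 14.82 station xy(mm) [-63.545 147.633] z 188.0  head(tool y) 0.087 j [ 0.141  0.155 -0.266  1.156 -0.     1.626] F [-0.667  0.983  0.391] gap 0.4
t 15.23 station xy(mm) [-57.899 148.605] z 141.1  head(tool y) 0.086 j [ 0.143  0.19  -0.344  1.035 -0.     1.627] F [ 0.781 -0.348  2.583] gap 0.2
t 15.65 station xy(mm) [-40.912 149.326] z 114.1  head(tool y) 0.087 j [ 0.142  0.244 -0.346  0.981  0.     1.625] F [-11.67   -1.87   24.968] gap 0.1
```

View pics/f2.png

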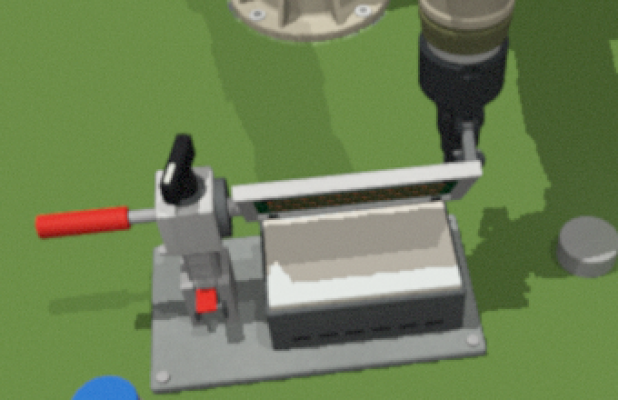

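The frame is at about 65–70°, with the copper now visible from the +x side. I back out, go over, and come down on the +x side.

```bash
python3 -m crank '{"travel":[[0,-0.15,-0.05],[0,-0.4,-0.2],[0,-0.5,-1.2],[0,-0.5,-2.2],[0,-0.5,-3.2]],"turn":[0,0,0,0,0]}' >/dev/null;python3 h.py
python3 -m crank '{"travel":[[0,0,-0.5],[0,0.9,-0.5],[0,1.9,-0.5],[0,2.8,-0.5],[0,3.1,-0.5]],"turn":[0,0,0,0,0]}' >/dev/null;python3 h.py
python3 - <<'E'
from h import *
c=cams()
a=c["scene"]["image"][70:290,100:440,::-1]
cv2.imwrite("pics/f3.png",cv2.resize(a,(618,400),interpolation=3))
E
```

```text
t 16.17 station xy(mm) [-62.903 149.471] z 243.2  head(tool y) 0.087 j [ 0.145  0.13  -0.159  1.283  0.     1.628] F [0.98  0.409 0.024] gap -0.0
t 16.58 station xy(mm) [ 66.583 149.058] z 261.4  head(tool y) 0.087 j [0.132 0.373 0.204 1.399 0.    1.616] F [-1.284 -0.366 -0.969] gap -0.2
```

View pics/f3.png

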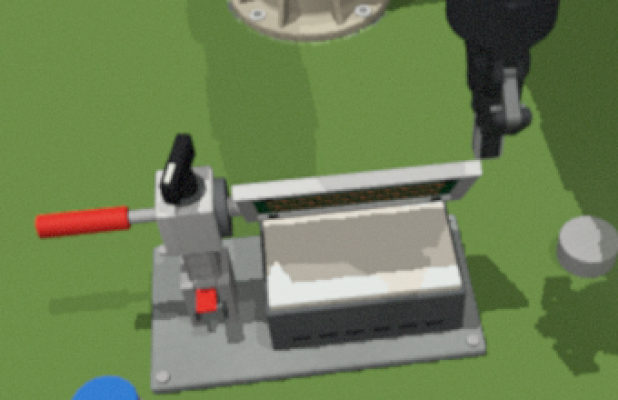

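```bash
python3 -m crank '{"travel":[[-0.1,0,0.5],[-0.1,0,1.1],[-0.1,0,1.6],[-0.1,0,1.67],[-0.1,0,1.67]],"turn":[0,0,0,0,0]}' >/dev/null;python3 h.py
python3 -m crank '{"travel":[[0,-0.3,0],[0,-0.6,0],[0,-0.8,0],[0,-1.0,0],[0,-1.2,0]],"turn":[0,0,0,0,0]}' >/dev/null;python3 h.py
python3 -m crank '{"travel":[[0,-0.25,0],[0,-0.5,0.03],[0,-0.7,0.06],[0,-0.9,0.1],[0,-1.1,0.12]],"turn":[0,0,0,0,0]}' >/dev/null;python3 h.py
python3 -m crank '{"travel":[[0,-0.05,0.12],[0,-0.13,0.25],[0,-0.18,0.38],[0,-0.22,0.48],[0,-0.22,0.5]],"turn":[0,0,0,0,0]}' >/dev/null;python3 h.py
python3 - <<'E'
from h import *
c=cams()
a=c["scene"]["image"][70:290,100:440,::-1]
cv2.imwrite("pics/f4.png",cv2.resize(a,(618,400),interpolation=3))
E
```

```text
t 17.10 station xy(mm) [ 60.433 145.325] z 194.4  head(tool y) 0.087 j [0.126 0.38  0.051 1.245 0.    1.609] F [ 1.185 -0.202 -0.258] gap 0.1
t 17.52 station xy(mm) [ 14.81  145.283] z 197.0  head(tool y) 0.087 j [ 0.129  0.287 -0.075  1.206  0.     1.613] F [2.56  0.216 1.976] gap 0.2
t 17.93 station xy(mm) [-29.951 145.2  ] z 190.5  head(tool y) 0.087 j [ 0.133  0.209 -0.193  1.168  0.     1.616] F [2.468 0.522 2.109] gap 0.1
t 18.35 station xy(mm) [-39.439 145.234] z 169.1  head(tool y) 0.087 j [ 0.134  0.206 -0.251  1.116  0.     1.617] F [-0.817 -0.353  1.893] gap -0.1
```

View pics/f4.png

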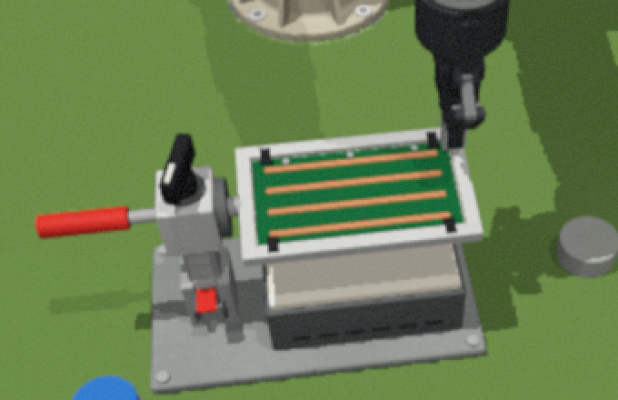

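Copper side is up, with the frame nearly level. I press to the level height (tip at about 166 mm), then back off.

```bash
python3 -m crank '{"travel":[[0,0,0.02],[0,0,0.03],[0,0,0.03],[0,0,0.03]],"turn":[0,0,0,0]}' >/dev/null;python3 h.py
python3 -m crank '{"travel":[[0,0,0.02],[0,0,0.03],[0,0,0.03],[0,0,0.03]],"turn":[0,0,0,0]}' >/dev/null;python3 h.py
```

```text
t 18.78 station xy(mm) [-38.054 145.196] z 169.3  head(tool y) 0.087 j [ 0.133  0.206 -0.25   1.114  0.     1.617] F [ 0.451  0.97  -0.048] gap 0.1
t 19.12 station xy(mm) [-38.181 145.207] z 168.2  head(tool y) 0.087 j [ 0.133  0.207 -0.253  1.111  0.     1.617] F [-0.529 -0.725  1.504] gap 0.0
```

```bash
python3 -m crank '{"travel":[[0,0,0.03],[0,0,0.05],[0,0,0.05],[0,0,0.05]],"turn":[0,0,0,0]}' >/dev/null;python3 h.py
python3 -m crank '{"travel":[[0,0,-0.4],[0,0,-1],[0,0,-1.9],[0,0,-2.8],[0,0,-3]],"turn":[0,0,0,0,0]}' >/dev/null
python3 -m crank '{"travel":[[0,0,0],[0,0,0]],"turn":[0,0]}' >/dev/null;python3 h.py
python3 - <<'E'
from h import *
c=cams()
for n in c: cv2.imwrite(f"pics/e_{n}.png",c[n]["image"][:,:,::-1])
# predicted frame corners, upper face, for several turns past level
for a in(-.15,0,.15):
  for n in c:
    L=[]
    for sx in(-1,1):
      for y in(-.055,.155):
        x=sx*.062*np.cos(a)-.006*np.sin(a)*0; z=.1595+.006+sx*.062*np.sin(a)
        w=C0+Rz@np.array([x,y]); L.append(proj(c,n,[*w,z]).round(1))
    print(a,n,L)
s=c["scene"]["image"][110:230,220:380,::-1];t=c["top"]["image"][230:350,250:400,::-1]
cv2.imwrite("pics/e.png",np.vstack([cv2.resize(s,(400,300),interpolation=3),cv2.resize(t,(400,300),interpolation=3)]))
E
```

```text
t 19.45 station xy(mm) [-38.443 145.232] z 165.9  head(tool y) 0.087 j [ 0.133  0.208 -0.257  1.106  0.     1.617] F [-0.259 -0.694  0.188] gap -0.1
t 20.03 station xy(mm) [-37.931 145.207] z 285.8  head(tool y) 0.087 j [ 0.133  0.165 -0.014  1.391  0.     1.617] F [-0.408  0.171 -0.619] gap 0.3
-0.15 scene [array([229.3, 149.9]), array([352.4, 137.3]), array([234. , 213.3]), array([365.5, 198.7])]
-0.15 top [array([388.4, 323.2]), array([266.2, 330.5]), array([381.1, 253.9]), array([264.3, 260.2])]
0 scene [array([230. , 153.5]), array([352., 141.]), array([233.2, 210. ]), array([366.1, 195.3])]
0 top [array([387.5, 323.4]), array([266.7, 330.7]), array([382. , 252.9]), array([263.8, 259.2])]
0.15 scene [array([230.8, 157.7]), array([351.8, 145.2]), array([232.3, 205.8]), array([366.4, 191.1])]
0.15 top [array([386.5, 322.9]), array([267.1, 330. ]), array([382.8, 252.6]), array([263.4, 259. ])]
```

View pics/e.png

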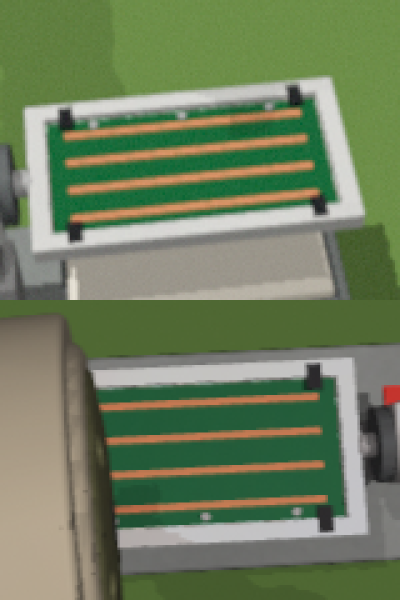

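The last picture shows copper up. Its face corners at scene (230,153), (352,141) and (365,195) match the level prediction to within about 1 px. Next is an edge check on the saved image while I go to the knob.

```bash
python3 - <<'E'
from h import *
c=cams(); im=cv2.GaussianBlur(cv2.imread("pics/e_scene.png"),(3,3),0).astype(float)
g=im[:,:,2] # red channel: bar bright, grass/pcb dark
for y in(0.0,.03,.07,.10,.12):
    def f(x,z=.1655): return proj(c,"scene",[*(C0+Rz@np.array([x,y])),z])
    xs=np.linspace(-.085,.085,681); P=np.array([f(x) for x in xs]).astype(np.float32)
    v=cv2.remap(g.astype(np.float32),P[:,0:1].copy(),P[:,1:2].copy(),1).ravel(); d=np.gradient(v)
    o=[xs[(xs>a)&(xs<b)][np.argmax(s*d[(xs>a)&(xs<b)])]*1e3 for a,b,s in((-.075,-.055,1),(-.057,-.043,-1),(.042,.058,1))]
    print(y,np.round(o,1),"expect -62 -50 50 at level")
E
python3 -m crank '{"travel":[[-0.9,0.15,0],[-1.8,0.3,0],[-2.7,0.45,0],[-3.07,0.48,0],[-3.07,0.48,0]],"turn":[0,0,0,0,0]}' >/dev/null
python3 -m crank '{"travel":[[-0.9,0.15,0],[-1.8,0.3,0],[-2.7,0.45,0],[-3.07,0.48,0],[-3.07,0.48,0]],"turn":[0,0,0,0,0]}' 85 >/dev/null
python3 -m crank '{"travel":[[0,0,0],[0,0,0],[0,0,0],[0,0,0],[0,0,0]],"turn":[-0.12,-0.24,-0.36,-0.48,-0.6]}' >/dev/null
python3 -m crank '{"travel":[[0,0,0],[0,0,0],[0,0,0],[0,0,0],[0,0,0]],"turn":[-0.12,-0.24,-0.36,-0.48,-0.6]}' >/dev/null
python3 -m crank '{"travel":[[0,0,0],[0,0,0],[0,0,0]],"turn":[-0.12,-0.12,-0.12]}' >/dev/null;python3 h.py
```

```text
0.0 [-64.  -48.8  48. ] expect -62 -50 50 at level
0.03 [-63.8 -49.2  48. ] expect -62 -50 50 at level
0.07 [-62.5 -47.3  49.5] expect -62 -50 50 at level
0.1 [-63.8 -46.3  49.8] expect -62 -50 50 at level
0.12 [-64.  -47.   49.8] expect -62 -50 50 at level
t 22.15 station xy(mm) [ -0.386 -98.912] z 285.7  head(tool y) 1.405 j [-0.318  0.257  0.102  1.417  0.001 -0.153] F [ 0.82  -0.725 -0.436] gap 85.3
```

The panel is level to about 0.02 rad. Now I grip the knob as it was left and tighten it.

```bash
cat > q.py <<'E'
from h import *
rep();print("torque",get_state()["ft_torque"])
E
python3 -m crank '{"travel":[[0,-0.04,0.6],[0,-0.04,1.2],[0,-0.04,1.7],[0,-0.04,2.05],[0,-0.04,2.1]],"turn":[0,0,0,0,0]}' >/dev/null
for i in 1 2 3; do python3 -m crank '{"travel":[[0,0,0],[0,0,0],[0,0,0],[0,0,0],[0,0,0]],"turn":[0,0,0,0,0]}' 5 70 >/dev/null; done; python3 q.py
for i in 1 2 3; do python3 -m crank '{"travel":[[0,0,0],[0,0,0],[0,0,0],[0,0,0],[0,0,0]],"turn":[0.07,0.14,0.21,0.28,0.35]}' >/dev/null; python3 q.py; done
```

```text
t 23.82 station xy(mm) [   0.772 -101.014] z 204.6  head(tool y) 1.408 j [-0.322  0.274 -0.073  1.22   0.003 -0.159] F [-1.458  5.201  8.188] gap 13.5
torque [0.776 0.095 0.079]
t 24.23 station xy(mm) [   0.497 -101.426] z 204.6  head(tool y) 1.055 j [-0.322  0.274 -0.073  1.22   0.001  0.194] F [-1.7    4.859  8.307] gap 13.6
torque [0.393 0.418 0.166]
t 24.65 station xy(mm) [   0.083 -101.72 ] z 204.5  head(tool y) 0.704 j [-0.323  0.274 -0.073  1.221  0.001  0.544] F [-2.787  2.871  9.789] gap 13.5
torque [0.258 0.736 0.173]
t 25.07 station xy(mm) [  -0.401 -101.88 ] z 204.5  head(tool y) 0.354 j [-0.323  0.274 -0.073  1.221 -0.     0.894] F [-4.531  2.219 10.821] gap 13.6
torque [0.143 1.087 0.218]
```

```bash
python3 -m crank '{"travel":[[0,0,0],[0,0,0],[0,0,0],[0,0,0],[0,0,0]],"turn":[0.05,0.1,0.14,0.17,0.17]}' >/dev/null; python3 q.py;python3 -m crank '{"travel":[[0,0,0],[0,0,0],[0,0,0],[0,0,0]],"turn":[0.03,0.06,0.08,0.08]}' - 100 >/dev/null; python3 q.py
```

```text
t 25.48 station xy(mm) [  -0.643 -101.868] z 204.5  head(tool y) 0.186 j [-0.323  0.274 -0.073  1.222 -0.     1.062] F [-3.976  2.474 11.621] gap 13.7
torque [ 0.204  1.202 -0.087]
t 25.82 station xy(mm) [  -0.635 -101.815] z 204.6  head(tool y) 0.109 j [-0.323  0.274 -0.073  1.222 -0.001  1.139] F [-5.196  1.419 10.765] gap 12.9
torque [0.13  1.3   1.458]
```

Torque jumps to 1.46 N m, so the stop is reached. I ease off the wind-up, release and rise.

```bash
python3 -m crank '{"travel":[[0,0,0],[0,0,0],[0,0,0]],"turn":[-0.03,-0.04,-0.04]}' >/dev/null; python3 q.py
for i in 1 2; do python3 -m crank '{"travel":[[0,0,0],[0,0,0],[0,0,0],[0,0,0],[0,0,0]],"turn":[0,0,0,0,0]}' 85 >/dev/null; done
python3 -m crank '{"travel":[[0,0,-0.3],[0,0,-0.9],[0,0,-1.7],[0,0,-2.4],[0,0,-2.4]],"turn":[0,0,0,0,0]}' >/dev/null
for i in 1 2; do python3 -m crank '{"travel":[[0,-0.9,0],[0,-1.8,0],[0,-2.7,0],[0,-2.7,0],[0,-2.7,0]],"turn":[0,0,0,0,0]}' >/dev/null;done; python3 q.py
python3 - <<'E'
from h import *
c=cams()
for n in c: cv2.imwrite(f"pics/z_{n}.png",c[n]["image"][:,:,::-1])
s=c["scene"]["image"][120:250,120:380,::-1];t=c["top"]["image"][230:350,250:490,::-1]
cv2.imwrite("pics/z.png",np.vstack([cv2.resize(s,(600,300),interpolation=3),cv2.resize(t,(600,300),interpolation=3)]))
# angle of the black bar and handle height (scene)
for n in c:
    h=cv2.cvtColor(c[n]["image"],cv2.COLOR_RGB2HSV)
    p=proj(c,n,[.5428,-.0953,.227]).round().astype(int)
    m=(((h[...,0]<8)|(h[...,0]>172))&(h[...,1]>180)&(h[...,2]>80)).astype(np.uint8)
    k,l,s,q=cv2.connectedComponentsWithStats(m)
    print(n,p,[q[i] for i in range(1,k) if s[i,4]>100])
    m=(c[n]["image"].max(2)<45).astype(np.uint8); m[:p[1]-16]=0;m[p[1]+16:]=0;m[:,:p[0]-28]=0;m[:,p[0]+28:]=0
    ys,xs=np.nonzero(m); print(cv2.fitLine(np.c_[xs,ys].astype(np.float32),2,0,.01,.01).ravel(),len(xs))
    for ph in(1.1,1.3,1.5):
        u=.03*np.array([np.cos(-ph),np.sin(-ph)]);A=proj(c,n,[*(C0+Rz@(np.array([0,-.1])+u)),.227]);B=proj(c,n,[*(C0+Rz@(np.array([0,-.1])-u)),.227]);print(ph,A,B,(A-B)/np.linalg.norm(A-B))
E
```

```text
t 26.07 station xy(mm) [  -0.634 -101.869] z 204.6  head(tool y) 0.148 j [-0.323  0.274 -0.073  1.222 -0.     1.1  ] F [-4.053  1.821 11.429] gap 13.0
torque [0.191 1.191 0.255]
t 28.15 station xy(mm) [-216.176 -115.218] z 298.5  head(tool y) 0.145 j [-0.604 -0.135 -0.289  1.415  0.     0.822] F [0.802 0.764 0.408] gap 85.0
torque [-0.006 -0.041 -0.042]
scene [196 156] [array([144.8  , 191.677]), array([213.339, 234.746])]
[  0.984  -0.178 198.759 163.792] 518
1.1 [178.365 164.688] [213.752 148.346] [-0.908  0.419]
1.3 [176.983 162.173] [215.25  150.752] [-0.958  0.286]
1.5 [176.386 159.45 ] [216.007 153.403] [-0.989  0.151]
top [418 284] [array([461.864, 283.253])]
[  0.988  -0.155 410.977 285.756] 311
1.1 [433.65  275.177] [402.823 293.67 ] [ 0.858 -0.514]
1.3 [435.278 278.5  ] [401.216 290.307] [ 0.945 -0.328]
1.5 [436.233 282.064] [400.295 286.716] [ 0.992 -0.128]
```

```bash
python3 - <<'E'
from h import *
c=cams(); a=cv2.imread("pics/z_scene.png")[135:225,225:375].astype(int);b=cv2.imread("pics/e_scene.png")[135:225,225:375].astype(int)
print("panel image change",np.abs(a-b).mean(), "shift",cv2.phaseCorrelate(a[...,2].astype(np.float64),b[...,2].astype(np.float64)))
z=c["scene"]["image"]; o=cv2.imread("pics/scene0.png")[:,:,::-1]
for n,(r0,r1,q0,q1) in dict(weight=(180,230,395,450),led=(295,335,235,375),jar=(270,335,130,195)).items():
    print(n,cv2.phaseCorrelate(o[r0:r1,q0:q1].mean(2),z[r0:r1,q0:q1].mean(2)))
print(hand_in())
E
```

```text
panel image change 5.471456790123457 shift ((-0.015654663949177916, -0.02216473235811378), 0.9651598598250715)
weight ((-0.03213692130529466, -0.0701053180022626), 0.991652760364567)
led ((0.06056652356987513, 0.06243543318496236), 0.9109495320491183)
jar ((0.0025515252787684517, -0.017398588235806756), 1.000028085448462)
the job is handed in; nothing more can be done
None
```

The job is done and handed in at about 28 s on the robot's clock. I raised the frame three clicks by the red handle and loosened the lock knob by 1.2 rad. I turned the panel over by pushing the frame with closed fingers, then tightened the knob to its stop and moved the arm clear.

Last checks:
- **Lift:** the column took load when I tried to lower it past a rise of about 44 mm. The red handle's position in the final image matches 45 mm.
- **Panel:** copper side is up. Edge positions in the picture put it level to about 0.02 rad, and tightening the knob did not move it in the image (shift about 0.02 px).
- **Knob:** the bar lies at about 1.46–1.47 rad in both cameras. Torque jumped to 1.46 N m at the stop.
- **Bystanders:** the steel weight, LED bar and flux jar each shifted less than 0.1 px, so they did not move.
- **Robot:** wrist force was about zero when I handed in, so it was touching nothing.

Three things did not go as expected:
- **First knob grip:** the fingers read 21–22 mm on a 15 mm bar, so that grip was not clean. The knob still followed, and the second grip read 13.5 mm.
- **First push on the frame:** the force reached about 25–28 N near the end, so I stopped at roughly 65–70° and finished the turn from the other side.
- **Final picture:** I could not view it because the 12-picture limit was reached, so I measured it by code instead.

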